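Press a bush home in a pivot arm on a treadle press

ROBOT

A 6-joint arm with a two-finger parallel gripper is mounted at the origin on a cart in front of the work surface, level with it; the furniture and walls round the work are solid. World frame = base frame: x ahead of the robot, y to its left, z up, the work surface at z = 0. Lengths are in mm, angles in rad, forces in N, time in s.
With the tool pointing down it reaches from about 275 to 750 mm from the base axis. Payload 10.2 kg.
Tool frame: the origin (TCP) lies where the fingers leave the gripper's body, on its centre line; the fingertips stand 73 mm ahead of it and the grasp point (between the pads) lies 54 mm ahead of it; z points along the fingers, y is the line along which they close (so a half turn about z gives the same grasp; the last joint's range is limited). The gripper opens to 85 mm and grips with 20 to 120 N. Pads are 22 mm wide; open, the fingers measure 114 mm over their backs; the gripper's body (76 mm by 85 mm) begins 54 mm behind the grasp point. The pads swing forward as they close: fully open they stand 13 mm farther back than shut.
Start: joints at [-1.474, 0.313, 1.498, -0, 1.331, -0.223], TCP at [165.035, -498.393, 303.894] pointing down, gripper open.
Joint ranges: [-2.94, 2.94], [-0.97, 2.17], [0.19, 2.56], [-1.23, 4.37], [0.02, 3.11], [-2.88, 2.88]. Speed limits (rad/s): [2.39, 2.39, 3.01, 3.14, 3.14, 3.14].

INTERFACE

Orientations are given as a unit quaternion [w, x, y, z].
In Python, from rig import ctrl gives the robot as it stands.
- The arm moves only by the shell command python3 -m creep 'ROWS' [OPENING] [FORCE]. ROWS is JSON, a list that holds one entry, the list of rows, each a list of 6 numbers: the shift along the world's x, y, z in units of 25 mm (1.0 is 25 mm), then the turn, a rotation vector about the world's x, y, z in units of 5 degrees (1.0 is 5 degrees). In form: [[[x, y, z, ax, ay, az], ...]]. A call has 1 to 20 rows; each row is the pose to reach, as a shift and turn from the pose commanded when the call began; what a row does not reach only later rows make up. A row lasts 1/12 s, in which the tool goes at most 41.7 mm and 7.16 degrees, less where a joint would pass 70% of its speed; a pose out of reach is approached as far as the arm can. A call with a gripper value outside its range is refused whole. OPENING is the finger opening in mm, from 0 to 85.4, set as the call begins (- or left out, the last holds). The fingers move at their own pace and stop on an object; FORCE is the grip in N (left out, the last holds). Time passes only in rows, so rows that repeat a pose let the fingers close. It gives the time, the measured TCP pose, the force, the opening and the grip force at its end, in the units of the state.
- ctrl.sense(): the state, without advancing time (a new reading comes with each control period).
- ctrl.capture(name): name is "scene" or "side" or "wrist"; returns a dict with "image" (420x560x3 uint8, red, green, blue), "fx", "fy", "cx", "cy" (pixels), "R" (3x3) and "t" (3): a world point X has camera coordinates R X + t. Camera axes: x right, y down, z forward; pixel columns grow to the right and rows downward; lengths in mm; the calibration is good to about 2 mm. A picture is of the moment at which its call begins. There is no depth.
- ctrl.finish_job(): hands the job in; it is judged then, once.
The state is a dict: "time_s": time; "joints": joint angles; "dq": joint speeds; "tau": joint torques, N m; "eef_pos": TCP position; "ee_rot": TCP orientation; "force": force on the tool from outside, world axes, zero at the start; "wrist_torque": the same for the moment, N m; "grip_width": opening from 0.0 (shut) to 1.0 (fully open); "grip_force": force on a finger pad.
Only numpy, scipy, OpenCV 4.12 (cv2) and the standard library are available. Lean on these libraries where they do the work, as an engineer would, in place of code of your own. Each camera call takes 0.05 s, during which the arm holds its last target. There are 200 camera calls.

TASK

Put the pivot arm into the nest of the small bench press, flat on the anvil with its boss right home in the V under the ram, and let go of it. Then reach in under the guard hood with the fingertips and press the treadle all the way down to its stop, so that the ram pushes the bush flush into the boss, and let the treadle come back up. Leave the arm seated in the nest, and do not disturb the other things on the bench.

Things in the scene. Friction and masses are not known exactly. Their poses are not given: they have to be found in the camera images.
- shank_mid (a point): The loose pivot arm (aluminium lever, 172 mm long, 0.2 to 0.4 kg, lies flat): a straight shank 30 mm wide, 18 mm thick, a round eye at one end, a boss 44 mm across, 26 mm high at the other. This point is where to grip: mid-width of the shank, 9 mm above its underside, 85 mm from the boss's centre. x runs along the shank from boss to eye (eye's end 65 mm away), z up.
- bush_top (a point): Centre of the top of the steel bush (tube 28 mm across, 16 mm bore) that is started in the pivot arm's boss, on the boss's axis. At the start it stands 7 mm proud of the boss, 33 mm above the arm's underside. It takes about 12 N to push in and stays where it is pushed.
- bush (a joint): How far the bush has been pushed down from where it started, in m: 0 at first, 0.007 when flush with the boss's top face.
- press: Treadle press, fixed on the bench: black base 285 x 150 x 12 mm (to x = -175, y = 80 mm), grey C-frame 200 mm high, sheet-metal guard hood at the front. Origin on the bench under the ram's axis; x from the treadle (x = -165 to -93 mm) to the column (x = 40 to 90 mm), z up; fed from +y. A toggle clamp 165 mm high stands between press and pivot arm; a yellow robot arm hangs behind and above.
- nest (a point): Where the centre of the boss's underside belongs: on the ram's axis, on the anvil, 40 mm above the bench; axes as the press's. Seated, the shank points to +y. Two cheeks 50 mm apart and 12 mm high, flared at the +y end (mouth y = 36 mm), guide the boss; a V at the back (-y) stops it when centred. A rest 24 mm wide at y = 48 to 58 mm carries the shank at the anvil's height.
- ram_end (a point): Centre of the lower end of the press's vertical steel ram (24 mm across). At rest it stands 40 mm above the anvil, only 7 mm over the proud bush, so the arm must be slid in from +y, 2 to 5 mm above the anvil. The ram guide and head above it reach to 21 mm either side in y and up to 205 mm above the bench. The ram sinks 14 mm as the treadle goes to its stop.
- treadle_pad (a point): Where to press: a point on the treadle's rubber tread, mid-width, 15 mm behind its front edge; moves with the treadle. At rest 150 mm in front of the ram axis, 60 mm above the bench. Tread 72 mm deep, 90 mm wide, rising slightly to the front; hinge 85 mm behind the ram axis, 24 mm above the bench.
- hood_lip (a point): Middle of the lower edge of the guard hood's front lip, 125 mm above the bench, 171 mm in front of the ram axis, 6 mm farther forward than the tread. The hood is 121 mm wide inside, closed on top and both sides and open to the front (-x): the closed fingers must come in from the front, pointing down and towards +x, leaning 35 to 50 degrees from vertical.
- treadle (a joint): Angle of the treadle in rad: 0 at rest (up), 0.127 at its stop, where the pressing point lies 30 mm lower. A spring brings it back up. Pressing takes about 6 N at first and about 15 N near the stop with an arm in the nest.
- puck_1: Bystander, to be left alone: wide steel puck, 56 mm across, 26 mm high. Origin under its centre.
- puck_2: Bystander, to be left alone: narrow steel puck, 48 mm across, 34 mm high. Origin under its centre.
- cutters: Bystander, to be left alone: side cutters with red handles, 145 mm long, 12 mm high, lying flat. Origin under its centre.
- driver: Bystander, to be left alone: screwdriver with an amber handle, 199 mm long, 27 mm high. Origin under its centre.

How it is judged:
By the outcome, as a careful person would: the job done as asked, in the order asked, and still so for the second after the job is handed in, with the robot touching nothing.
It also fails if it takes over 51 s, if anything falls off the work surface, if the arm or the gripper's body presses on something with over 40 N, if the wrist force passes 120 N, or if a joint passes its speed limit or range.

## Working session

There is one attempt and no reset: what is moved stays moved. The work goes in short steps, Python scripts to look and compute and a shell command to move; the robot and the scene stay as the last step left them, time stands still between calls to the robot, and variables do not carry over. Pictures are saved under pics/ and viewed, at most 10 in all, crops included, and the job is handed in when it is done.

```bash
ls; mkdir -p pics; python3 - <<'E'
from rig import ctrl
import cv2,pickle
for n in ["scene","side","wrist"]:
    c=ctrl.capture(n); pickle.dump(c,open(f"pics/{n}0.pkl","wb"))
    cv2.imwrite(f"pics/{n}0.png",cv2.cvtColor(c["image"],cv2.COLOR_RGB2BGR)); print(n,c["t"],c["R"],c["fx"])
s=ctrl.sense();print(s)
E
```

```text
pics
scene [-466.45213206  177.3997691  1461.84949487] [[ 0.85240915 -0.52282224 -0.00745256]
 [-0.25227697 -0.39874437 -0.88167979]
 [ 0.45799014  0.75343204 -0.47178936]] 478.67541178649975
side [ 383.79504339  289.67238688 1188.50300917] [[-0.83272924 -0.55358584  0.01023361]
 [-0.36324329  0.53227126 -0.764684  ]
 [ 0.41787118 -0.64049201 -0.64432419]] 427.6101115017895
wrist [-525.1981398   -38.81924336  378.44473606] [[ 3.14185143e-01 -9.49361489e-01 -6.77572923e-04]
 [-9.07255428e-01 -3.00460454e-01  2.94297646e-01]
 [-2.79598435e-01 -9.18492162e-02 -9.55713574e-01]] 352.07276718723654
{'time_s': 0.15, 'joints': array([-1.47439089e+00,  3.13289377e-01,  1.49822035e+00,  1.01047463e-06,
        1.33100403e+00, -2.23409040e-01]), 'dq': array([-0.00174396, -0.00109216, -0.00274513, -0.00065026, -0.00194264,
       -0.0001793 ]), 'tau': array([ 1.30469321e-03, -4.12371397e+01, -2.59797907e+01, -1.64778598e-04,
        3.22131862e-03,  8.14115367e-06]), 'eef_pos': array([ 165.02772318, -498.26674682,  303.4988306 ]), 'ee_rot': array([-4.59592057e-04,  9.87241972e-01,  1.59226496e-01,  2.97159320e-05]), 'force': array([-0.06797779, -0.8743337 ,  0.10367158]), 'wrist_torque': array([-0.03773236,  0.03559398, -0.01877883]), 'grip_force': 0.0, 'grip_width': 0.9984988048297689}
```

View pics/scene0.png

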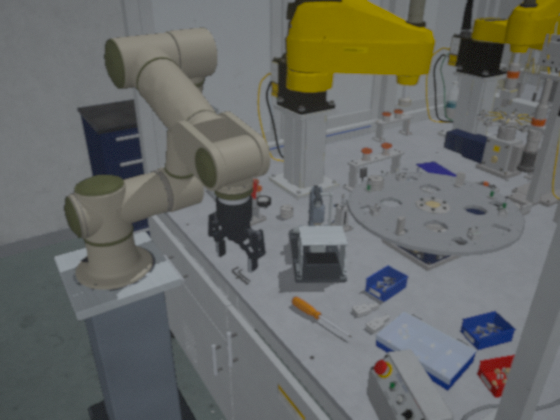

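View pics/side0.png

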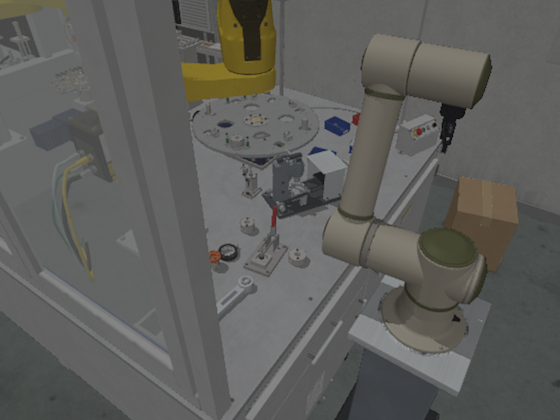

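The scene view shows the hood at about (322,240), with the press and the yellow arm behind it. The side view shows the press at (305,185), the toggle clamp at (268,250), the pivot arm around (235,297), pucks at (248,225) and (298,257), and the cutters at (218,255). I'll enlarge the side view.

```bash
python3 - <<'E'
import cv2
a=cv2.imread("pics/side0.png")[145:335,195:355]
cv2.imwrite("pics/side0c.png",cv2.resize(a,None,fx=3.15,fy=3.15,interpolation=cv2.INTER_CUBIC))
E
```

```text
(no output)
```

View pics/side0c.png

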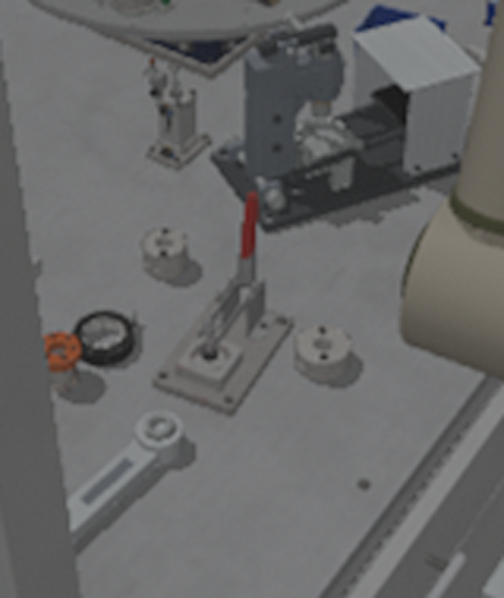

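The crop shows the boss top at crop (158,430), with the shank running to lower-left (75,515). The press base corners are at (215,155) and (268,228), and the hood is on the right.

```bash
cat > h.py <<'E'
import numpy as np,pickle
def ray(c,u,v,z):
    R=np.array(c["R"]);t=np.array(c["t"]);o=-R.T@t
    d=R.T@np.array([(u-c["cx"])/c["fx"],(v-c["cy"])/c["fy"],1]);return o+d*(z-o[2])/d[2]
def proj(c,X):
    p=np.array(c["R"])@np.array(X)+np.array(c["t"]);return np.array([c["fx"]*p[0]/p[2]+c["cx"],c["fy"]*p[1]/p[2]+c["cy"]])
E
python3 - <<'E'
from h import *
c=pickle.load(open("pics/side0.pkl","rb"))
for n,u,v,z in [("bush",158,430,30),("eye-end shank edgeL",72,500,18),("shank edgeR low",80,545,0),("shank mid",108,482,18),("base near corner",268,228,0),("base left",215,155,12),("base near top",268,218,12),("clamp a",155,382,0),("clamp b",230,410,0),("clampc",293,322,0),("puckR",323,343,26),("puckL",165,240,30),("hoodfront left low",458,170,12),("base right",458,178,12),("ramtop",320,100,80)]:
    print(n,ray(c,195+u/3.15,145+v/3.15,z).round())
E
```

```text
bush [466. 196.  30.]
eye-end shank edgeL [487. 294.  18.]
shank edgeR low [460. 318.   0.]
shank mid [473. 261.  18.]
base near corner [ 561. -126.    0.]
base left [ 678. -188.   12.]
base near top [ 562. -128.   12.]
clamp a [523. 129.   0.]
clamp b [441. 117.  -0.]
clampc [456. -17.   0.]
puckR [402.  13.  26.]
puckL [621. -19.  30.]
hoodfront left low [ 428. -324.   12.]
base right [ 421. -311.   12.]
ramtop [ 586. -270.   80.]
```

```bash
T='[12.4,31.2,0,0,0,13.1]'; python3 -m creep '[[[6,16,0,0,0,6],[6,16,0,0,0,6],[6,16,0,0,0,6],[6,16,0,0,0,6],[6,16,0,0,0,6],[6,16,0,0,0,6],[6,16,0,0,0,6],[6,16,0,0,0,6],[6,16,0,0,0,6],[6,16,0,0,0,6],[12.4,31.2,0,0,0,13.1],[12.4,31.2,0,0,0,13.1],[12.4,31.2,0,0,0,13.1],[12.4,31.2,0,0,0,13.1],[12.4,31.2,0,0,0,13.1],[12.4,31.2,0,0,0,13.1],[12.4,31.2,0,0,0,13.1],[12.4,31.2,0,0,0,13.1],[12.4,31.2,0,0,0,13.1],[12.4,31.2,0,0,0,13.1]]]' 85
python3 -m creep '[[[0,0,-1.5,0,0,0],[0,0,-1.5,0,0,0],[0,0,-1.5,0,0,0],[0,0,-1.5,0,0,0]]]'
python3 - <<'E'
from rig import ctrl
import cv2,pickle
for n in ["side","wrist"]:
    c=ctrl.capture(n); pickle.dump(c,open(f"pics/{n}1.pkl","wb"))
    cv2.imwrite(f"pics/{n}1.png",cv2.cvtColor(c["image"],cv2.COLOR_RGB2BGR))
print(ctrl.sense()["joints"])
E
```

```text
time_s: 1.82
eef_pos: [472.8, 278.3, 303.6]
ee_rot: [-0.0, 0.744, 0.668, -0.0]
force: [1.1, -1.6, 1.1]
grip_width: 0.996
grip_force: 0.0
time_s: 2.15
eef_pos: [472.6, 275.3, 267.5]
ee_rot: [0.0, 0.744, 0.668, 0.0]
force: [-0.0, -0.2, 0.9]
grip_width: 1.001
grip_force: 0.0
[ 3.12864828e-01  3.89704910e-01  1.48576541e+00 -4.59464006e-05
  1.26387290e+00  4.21949424e-01]
```

View pics/wrist1.png

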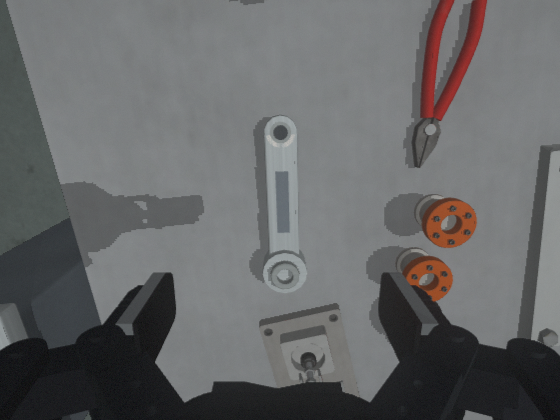

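The wrist view shows the eye's hole at (281,132), the bush top at (285,273), the shank running between them, the clamp below at (310,350), and the cutters well away to the upper right.

```bash
python3 - <<'E'
from h import *
c=pickle.load(open("pics/wrist1.pkl","rb"))
b=ray(c,285,273,33);e=ray(c,280.5,132,18);b2=ray(c,285,272,26)
d=(e-b)[:2];L=np.hypot(*d);d/=L
print(b,e,L,np.degrees(np.arctan2(d[1],d[0])),"grip",b[:2]+85*d)
l=ray(c,269,200,18);r=ray(c,298,200,18);print(l,r)
from rig import ctrl
s=ctrl.sense();w,x,y,z=s["ee_rot"];print(s["eef_pos"],"tool y deg",np.degrees(np.arctan2(1-2*(x*x+z*z),2*(x*y-w*z))))
E
```

```text
[471.49988312 192.87061553  33.        ] [481.24582147 323.50750465  18.        ] 130.99992409120603 85.73345147954782 grip [477.82358724 277.63505835]
[463.87287102 262.42315062  18.        ] [490.98771262 259.4378877   18.        ]
[472.90243284 275.20416938 268.14549988] tool y deg -6.249346669270969
```

```bash
python3 -m creep '[[[0.2,0.1,-3,0,0,0.4],[0.2,0.1,-3,0,0,0.4],[0.2,0.1,-5.5,0,0,0.4],[0.2,0.1,-5.5,0,0,0.4],[0.2,0.1,-7,0,0,0.4],[0.2,0.1,-7.3,0,0,0.4],[0.2,0.1,-7.55,0,0,0.4],[0.2,0.1,-7.55,0,0,0.4],[0.2,0.1,-7.55,0,0,0.4]]]' 60
python3 -m creep '[[[0,0,-0.05,0,0,0],[0,0,-0.1,0,0,0],[0,0,-0.1,0,0,0],[0,0,-0.1,0,0,0]]]' 45
python3 - <<'E'
from rig import ctrl
import cv2,pickle
for n in ["wrist"]:
    c=ctrl.capture(n); pickle.dump(c,open(f"pics/{n}2.pkl","wb"))
    cv2.imwrite(f"pics/{n}2.png",cv2.cvtColor(c["image"],cv2.COLOR_RGB2BGR))
E
```

```text
time_s: 3.0
eef_pos: [478.6, 278.6, 79.6]
ee_rot: [0.001, 0.732, 0.681, 0.001]
force: [0.0, -0.1, 0.6]
grip_width: 0.704
grip_force: 0.0
time_s: 3.33
eef_pos: [477.8, 278.5, 75.6]
ee_rot: [0.0, 0.732, 0.681, 0.0]
force: [0.7, -0.4, 0.1]
grip_width: 0.527
grip_force: 0.0
```

View pics/wrist2.png

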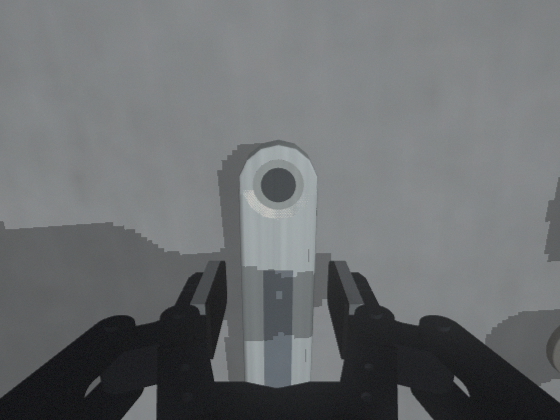

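The fingers straddle the shank evenly: pads at about x = 215 and 340, shank from 240 to 315. I'll close and lift.

```bash
python3 -m creep '[[[0,0,0,0,0,0],[0,0,0,0,0,0],[0,0,0,0,0,0],[0,0,0,0,0,0],[0,0,0,0,0,0],[0,0,0,0,0,0]]]' 20 80
python3 -m creep '[[[0,0,1,0,0,0],[0,0,2.5,0,0,0],[0,0,4.5,0,0,0],[0,0,6.5,0,0,0],[0,0,8,0,0,0],[0,0,8,0,0,0],[0,0,8,0,0,0]]]'
python3 - <<'E'
from rig import ctrl
import cv2,pickle
for n in ["wrist","side","scene"]:
    c=ctrl.capture(n); pickle.dump(c,open(f"pics/{n}3.pkl","wb"))
    cv2.imwrite(f"pics/{n}3.png",cv2.cvtColor(c["image"],cv2.COLOR_RGB2BGR))
a=cv2.imread("pics/side3.png")[130:330,190:400]
b=cv2.imread("pics/scene3.png")[160:320,260:420]
f=lambda i,w,h:cv2.resize(i,(w,h),interpolation=cv2.INTER_CUBIC)
import numpy as np
cv2.imwrite("pics/m3.png",np.hstack([f(a,441,420),f(b,350,350) if 0 else cv2.copyMakeBorder(f(b,350,350),0,70,0,0,cv2.BORDER_CONSTANT)]))
E
```

```text
time_s: 3.88
eef_pos: [477.9, 278.5, 75.7]
ee_rot: [0.0, 0.732, 0.681, 0.0]
force: [-0.9, 0.1, 5.3]
grip_width: 0.325
grip_force: 79.9
time_s: 4.47
eef_pos: [478.3, 278.7, 278.6]
ee_rot: [0.001, 0.732, 0.681, 0.003]
force: [0.9, -0.1, -3.0]
grip_width: 0.329
grip_force: 80.2
```

View pics/m3.png

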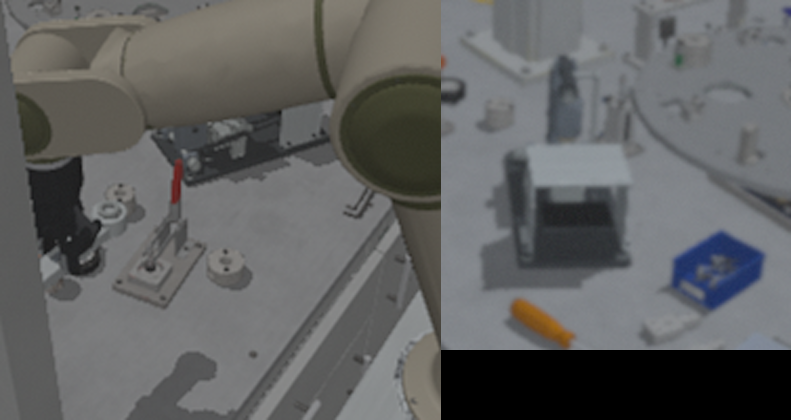

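The scene crop shows the hood's open front facing the scene camera, with base front corners at about (518,262) and (630,262) in the mosaic. The arm is lifted cleanly.

```bash
python3 - <<'E'
from h import *
c=pickle.load(open("pics/scene3.pkl","rb"));s=pickle.load(open("pics/side0.pkl","rb"))
g=lambda u,v:(260+(u-441)/2.1875,160+v/2.1875)
for n,u,v,z in [("bl",518,262,12),("br",630,262,12),("hood tl",530,184,155),("hood tr",632,184,155)]: print(n,ray(c,*g(u,v),z).round())
def tri(u1,v1,u2,v2):
    A=[];b=[]
    for k,u,v in((c,u1,v1),(s,u2,v2)):
        o=ray(k,u,v,0);d=ray(k,u,v,100)-o;d/=np.linalg.norm(d);P=np.eye(3)-np.outer(d,d);A.append(P);b.append(P@o)
    X=np.linalg.lstsq(np.vstack(A),np.hstack(b),rcond=None)[0];return X.round(),proj(c,X).round(),proj(s,X).round()
print(tri(412,70,190,82)); print(tri(412,70,255,82)); print(tri(306,85,247,40));print(tri(430,40,272,80))
E
```

```text
bl [ 421. -367.   12.]
br [ 545. -444.   12.]
hood tl [ 411. -401.  155.]
hood tr [ 516. -467.  155.]
(array([ 974., -167.,  445.]), array([402.,  88.]), array([184.,  63.]))
(array([ 808., -300.,  466.]), array([396.,  98.]), array([248.,  55.]))
(array([ 645., -117.,  540.]), array([314.,  67.]), array([254.,  60.]))
(array([ 776., -350.,  514.]), array([403.,  86.]), array([265.,  38.]))
```

```bash
python3 -m creep '[[[-0.3,-9,1.7,0,0,-9],[-0.3,-9,1.7,0,0,-9],[-0.3,-9,1.7,0,0,-9],[-0.3,-9,1.7,0,0,-9],[-0.3,-9,1.7,0,0,-9],[-0.3,-9,1.7,0,0,-9],[-0.3,-18.4,1.7,0,0,-18],[-0.3,-18.4,1.7,0,0,-18],[-0.3,-18.4,1.7,0,0,-18],[-0.3,-18.4,1.7,0,0,-18],[-0.3,-18.4,1.7,0,0,-18],[-0.3,-18.4,1.7,0,0,-18],[-0.3,-18.4,1.7,0,0,-18],[-0.3,-18.4,1.7,0,0,-18],[-0.3,-18.4,1.7,0,0,-18],[-0.3,-18.4,1.7,0,0,-18]]]'
python3 - <<'E'
from rig import ctrl
import cv2,pickle
for n in ["wrist"]:
    c=ctrl.capture(n); pickle.dump(c,open(f"pics/{n}4.pkl","wb"))
    cv2.imwrite(f"pics/{n}4.png",cv2.resize(cv2.cvtColor(c["image"],cv2.COLOR_RGB2BGR),(800,600),interpolation=cv2.INTER_CUBIC))
E
```

```text
time_s: 5.95
eef_pos: [470.1, -180.8, 316.7]
ee_rot: [-0.001, 0.999, -0.035, -0.001]
force: [-1.0, -0.5, -2.3]
grip_width: 0.329
grip_force: 80.2
```

View pics/wrist4.png

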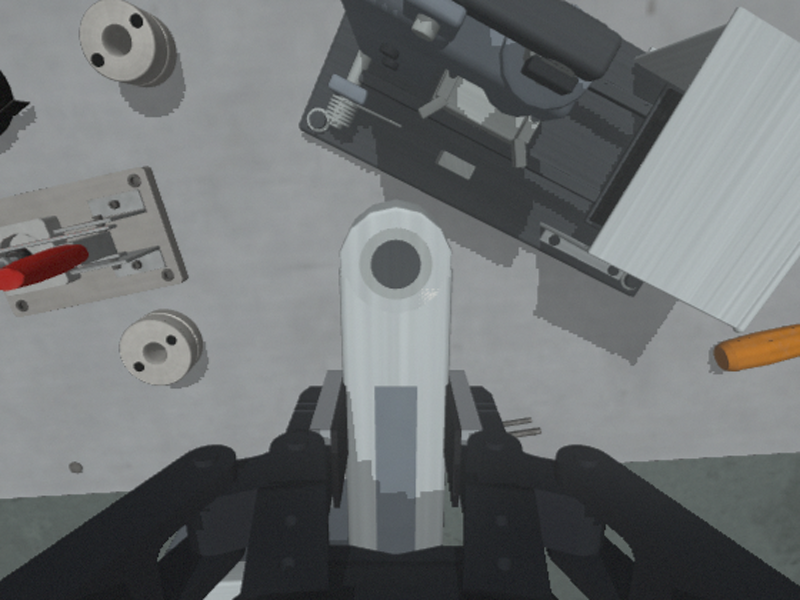

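The press is clearly visible (800-wide image): base near corners at about (302,128) and (637,292), the rest at (458,165), the cheek mouth between (432,110) and (520,160), and the hood's near-front top corner at (740,330). I'll enlarge for accuracy.

```bash
python3 - <<'E'
import cv2,pickle
c=pickle.load(open("pics/wrist4.pkl","rb"))
i=cv2.cvtColor(c["image"],cv2.COLOR_RGB2BGR)[40:210,205:455]
cv2.imwrite("pics/c4.png",cv2.convertScaleAbs(cv2.resize(i,(800,544),interpolation=cv2.INTER_CUBIC),alpha=1.4,beta=15))
E
```

```text
(no output)
```

View pics/c4.png

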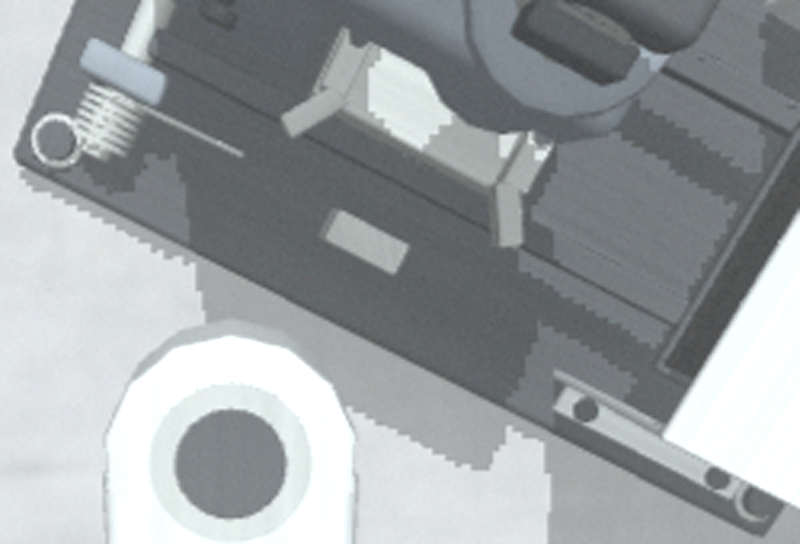

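```bash
cat > fit.py <<'E'
from h import *
from scipy.optimize import least_squares
c=pickle.load(open("pics/wrist4.pkl","rb"))
g=lambda u,v,z:ray(c,205+u/3.2,40+v/3.2,z)
rest=[g(345,210,40),g(411,244,40),g(398,275,40),g(333,238,40)]; rc=np.mean(rest,0)
A=g(20,158,12);B=g(765,530,12)
fl=g(292,137,52);fr=g(497,245,52);jl=g(345,97,52);jr=g(497,187,52)
d=A-B;yaw=np.degrees(np.arctan2(d[1],d[0]));print("base edge",A.round(1),B.round(1),np.linalg.norm(d).round(1),yaw.round(2))
for a,b in((rest[0],rest[1]),(rest[3],rest[2]),(jl,jr),(fl,fr)):print(np.linalg.norm(a-b).round(1),np.degrees(np.arctan2(*(a-b)[1::-1])).round(1))
m=(fl+fr)/2;n=(jl+jr)/2
for y in (57,58,59,yaw):
    t=np.radians(y);ex=np.array([np.cos(t),np.sin(t)]);ey=np.array([-ex[1],ex[0]])
    print(round(y,1),"rest->",(rc[:2]-53*ey).round(1),"mouth->",(m[:2]-36*ey).round(1),"joint x->",(n[:2]@ex).round(1),(rc[:2]@ex).round(1),(m[:2]@ex).round(1),"edge->",(A[:2]-110*ex-80*ey).round(1),(B[:2]+175*ex-80*ey).round(1))
E
python3 fit.py
```

```text
base edge [ 560.7 -121.8   12. ] [ 421.8 -363.7   12. ] 278.9 60.13
22.1 60.1
22.4 57.6
49.6 57.5
66.0 59.8
57 rest-> [ 573.2 -256.8] mouth-> [ 572.7 -253.3] joint x-> 100.0 96.9 99.5 edge-> [ 567.8 -257.7] [ 584.2 -260.5]
58 rest-> [ 573.7 -256. ] mouth-> [ 573.1 -252.8] joint x-> 89.6 86.9 89.3 edge-> [ 570.2 -257.5] [ 582.4 -257.7]
59 rest-> [ 574.2 -255.2] mouth-> [ 573.4 -252.2] joint x-> 79.1 77.0 79.1 edge-> [ 572.6 -257.3] [ 580.5 -254.9]
60.1 rest-> [ 574.7 -254.3] mouth-> [ 573.8 -251.6] joint x-> 67.3 65.7 67.6 edge-> [ 575.3 -257.1] [ 578.3 -251.8]
```

```bash
python3 - <<'E'
from fit import *
s=dict(p=np.array([470.1,-180.8,316.7]))
e=ray(c,205+231/3.2,40+463/3.2,259);print("eye",e, "rel",(e-s["p"]).round(1))
E
python3 -m creep '[[[-1.4,0.3,0,0,0,15],[-1.4,0.3,0,0,0,15],[-1.4,0.3,0,0,0,15],[-1.4,0.3,0,0,0,15],[-1.4,0.3,0,0,0,15],[-1.4,0.3,0,0,0,15],[-1.4,0.3,0,0,0,15],[-1.4,0.3,0,0,0,15],[-1.4,0.3,0,0,0,15],[-1.4,0.3,0,0,0,15],[-1.4,0.3,0,0,0,15],[-1.4,0.3,0,0,0,15]]]'
python3 -m creep '[[[0,0,0,0,0,15.8],[0,0,0,0,0,15.8],[0,0,0,0,0,15.8],[0,0,0,0,0,15.8],[0,0,0,0,0,15.8],[0,0,0,0,0,15.8],[0,0,0,0,0,15.8],[0,0,0,0,0,15.8],[0,0,0,0,0,15.8],[0,0,0,0,0,15.8],[0,0,0,0,0,15.8],[0,0,0,0,0,15.8],[0,0,0,0,0,15.8]]]'
python3 -c "
from rig import ctrl
print(ctrl.sense()['joints'])"
```

```text
base edge [ 560.7 -121.8   12. ] [ 421.8 -363.7   12. ] 278.9 60.13
22.1 60.1
22.4 57.6
49.6 57.5
66.0 59.8
57 rest-> [ 573.2 -256.8] mouth-> [ 572.7 -253.3] joint x-> 100.0 96.9 99.5 edge-> [ 567.8 -257.7] [ 584.2 -260.5]
58 rest-> [ 573.7 -256. ] mouth-> [ 573.1 -252.8] joint x-> 89.6 86.9 89.3 edge-> [ 570.2 -257.5] [ 582.4 -257.7]
59 rest-> [ 574.2 -255.2] mouth-> [ 573.4 -252.2] joint x-> 79.1 77.0 79.1 edge-> [ 572.6 -257.3] [ 580.5 -254.9]
60.1 rest-> [ 574.7 -254.3] mouth-> [ 573.8 -251.6] joint x-> 67.3 65.7 67.6 edge-> [ 575.3 -257.1] [ 578.3 -251.8]
eye [ 515.17734734 -184.96503332  259.        ] rel [ 45.1  -4.2 -57.7]
time_s: 7.0
eef_pos: [435.2, -173.3, 317.5]
ee_rot: [-0.0, 0.814, 0.581, -0.0]
force: [0.2, 0.1, -3.7]
grip_width: 0.331
grip_force: 80.2
time_s: 8.08
eef_pos: [435.1, -173.7, 317.5]
ee_rot: [-0.0, 0.262, 0.965, 0.0]
force: [0.3, 0.1, -2.2]
grip_width: 0.335
grip_force: 80.2
[-6.30589628e-01  1.77128099e-01  1.63556789e+00 -9.81012471e-05
  1.32923717e+00 -1.67098081e+00]
```

```bash
python3 -m creep '[[[0,0,-2,0,0,0],[0,0,-4,0,0,0],[0,0,-5.5,0,0,0],[0,0,-7,0,0,0],[0,0,-7.7,0,0,0],[0,0,-7.92,0,0,0],[0,0,-7.92,0,0,0],[0,0,-7.92,0,0,0]]]'
python3 -m creep '[[[0.35,-0.2,0,0,0,0],[0.69,-0.4,0,0,0,0],[1.04,-0.6,0,0,0,0],[1.39,-0.8,0,0,0,0],[1.39,-0.8,0,0,0,0]]]'
```

```text
time_s: 8.75
eef_pos: [435.9, -174.5, 121.0]
ee_rot: [0.001, 0.261, 0.965, -0.0]
force: [0.2, 0.1, -1.8]
grip_width: 0.331
grip_force: 80.2
time_s: 9.17
eef_pos: [471.9, -195.1, 122.0]
ee_rot: [0.003, 0.261, 0.965, -0.001]
force: [0.7, 0.6, -1.9]
grip_width: 0.325
grip_force: 80.3
```

```bash
python3 -m creep '[[[0,0,-0.1,0,0,0],[0,0,-0.1,0,0,0],[0,0,-0.1,0,0,0],[0,0,-0.1,0,0,0]]]'
python3 - <<'E'
from rig import ctrl
import cv2,pickle,numpy as np
ims=[]
for n in ["wrist","side","scene"]:
    c=ctrl.capture(n); pickle.dump(c,open(f"pics/{n}5.pkl","wb"));ims.append(cv2.cvtColor(c["image"],cv2.COLOR_RGB2BGR))
f=lambda i,w,h:cv2.resize(i,(w,h),interpolation=cv2.INTER_CUBIC)
cv2.imwrite("pics/m5.png",np.hstack([f(ims[0],400,300),f(ims[1][130:255,230:370],400,357)[:300]]))
print(ctrl.sense()["eef_pos"])
E
```

```text
time_s: 9.5
eef_pos: [469.6, -194.0, 117.4]
ee_rot: [0.0, 0.26, 0.965, -0.0]
force: [-0.9, -0.4, -2.7]
grip_width: 0.328
grip_force: 80.2
[ 469.76383145 -194.061114    117.27570861]
```

```bash
python3 -m creep '[[[0,0,0.05,0,0,0],[0.17,-0.1,0.05,0,0,0],[0.35,-0.2,0.05,0,0,0],[0.52,-0.3,0.05,0,0,0],[0.69,-0.4,0.05,0,0,0],[0.69,-0.4,0.05,0,0,0]]]'
python3 -m creep '[[[0.09,-0.05,0,0,0,0],[0.17,-0.1,0,0,0,0],[0.26,-0.15,0,0,0,0],[0.35,-0.2,0,0,0,0],[0.35,-0.2,0,0,0,0]]]'
```

```text
time_s: 10.15
eef_pos: [488.1, -204.7, 118.5]
ee_rot: [0.001, 0.26, 0.966, -0.0]
force: [0.6, 0.7, -1.8]
grip_width: 0.332
grip_force: 80.2
time_s: 10.57
eef_pos: [496.0, -209.2, 118.3]
ee_rot: [-0.0, 0.26, 0.966, 0.0]
force: [-1.2, 1.3, -2.4]
grip_width: 0.326
grip_force: 80.3
```

```bash
python3 -m creep '[[[0.035,-0.02,0,0,0,0],[0.07,-0.04,0,0,0,0],[0.1,-0.06,0,0,0,0],[0.1,-0.06,0,0,0,0],[0.1,-0.06,0,0,0,0]]]'
python3 -m creep '[[[0.035,-0.02,0,0,0,0],[0.07,-0.04,0,0,0,0],[0.07,-0.04,0,0,0,0]]]'
```

```text
time_s: 10.98
eef_pos: [496.6, -209.4, 117.6]
ee_rot: [-0.003, 0.26, 0.966, 0.001]
force: [-12.8, 7.2, 1.2]
grip_width: 0.33
grip_force: 80.7
time_s: 11.23
eef_pos: [497.1, -209.4, 117.0]
ee_rot: [-0.006, 0.26, 0.966, 0.002]
force: [-19.8, 10.3, 4.5]
grip_width: 0.331
grip_force: 81.1
```

```bash
python3 -m creep '[[[-0.08,0.045,0,0,0,0],[-0.08,0.045,-0.05,0,0,0],[-0.08,0.045,-0.1,0,0,0],[-0.08,0.045,-0.12,0,0,0],[-0.08,0.045,-0.12,0,0,0]]]'
python3 - <<'E'
from rig import ctrl
import cv2,pickle,numpy as np
ims=[]
for n in ["wrist","side","scene"]:
    c=ctrl.capture(n); pickle.dump(c,open(f"pics/{n}6.pkl","wb"));ims.append(cv2.cvtColor(c["image"],cv2.COLOR_RGB2BGR))
f=lambda i,w,h:cv2.resize(i,(w,h),interpolation=cv2.INTER_CUBIC)
cv2.imwrite("pics/m6.png",np.hstack([f(ims[0],400,300),f(ims[1][130:255,230:370],400,357)[:300]]))
s=ctrl.sense();print(s["eef_pos"],s["force"],s["wrist_torque"])
E
```

```text
time_s: 11.65
eef_pos: [496.8, -209.3, 115.6]
ee_rot: [-0.003, 0.26, 0.966, 0.001]
force: [-13.0, 8.5, 9.8]
grip_width: 0.324
grip_force: 81.7
[ 496.79311997 -209.26172189  115.59263401] [-12.30250914   8.06082373   9.44713242] [1.33104298 1.82822124 0.05533682]
```

View pics/m6.png

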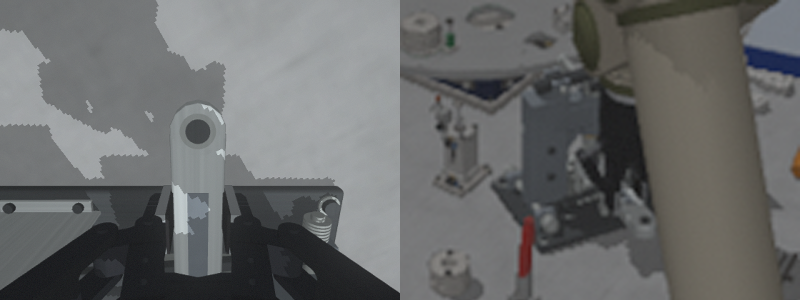

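The arm lies parallel to the press's y axis (square to the base edge), and the TCP height of 115.6 shows it flat on the anvil. I'll release and lift.

```bash
python3 -m creep '[[[0,0,0,0,0,0],[0,0,0.03,0,0,0],[0,0,0.03,0,0,0],[0,0,0.03,0,0,0],[0,0,0.03,0,0,0]]]' 60
python3 -m creep '[[[0,0,0.5,0,0,0],[0,0,1.5,0,0,0],[0,0,3,0,0,0],[0,0,4.5,0,0,0],[0,0,6,0,0,0],[0,0,7.4,0,0,0],[0,0,7.4,0,0,0]]]'
python3 - <<'E'
from rig import ctrl
import cv2,pickle,numpy as np
from h import *
c=ctrl.capture("wrist"); pickle.dump(c,open("pics/wrist7.pkl","wb"));i=cv2.cvtColor(c["image"],cv2.COLOR_RGB2BGR)
cv2.imwrite("pics/w7.png",i)
s=ctrl.sense();print(s["joints"])
o=ray(c,280,210,0);print(o)
e=pickle.load(open("pics/wrist6.pkl","rb")); print("eye6",ray(e,198*1.4,131*1.4,58))
E
```

```text
time_s: 12.22
eef_pos: [498.3, -210.7, 116.3]
ee_rot: [0.0, 0.26, 0.966, -0.0]
force: [-0.8, -0.3, 0.2]
grip_width: 0.701
grip_force: 0.0
time_s: 12.8
eef_pos: [499.4, -211.3, 308.3]
ee_rot: [0.006, 0.26, 0.966, -0.002]
force: [0.2, -0.6, 0.5]
grip_width: 0.702
grip_force: 0.0
[-6.16429074e-01  3.46132605e-01  1.45007399e+00 -3.84306290e-05
  1.33794780e+00 -1.66056085e+00]
[ 538.86651988 -231.73629729    0.        ]
eye6 [ 455.56985781 -186.43542521   58.        ]
```

```bash
python3 -m creep '[[[-1.6,-6,0.6,0,0,-9],[-1.6,-6,0.6,0,0,-9],[-1.6,-6,0.6,0,0,-9],[-1.6,-6,0.6,0,0,-9],[-1.6,-6,0.6,0,0,-9],[-1.6,-6,0.6,0,0,-9],[-1.6,-6,0.6,0,0,-9],[-3.2,-12.2,0,0,0,-18],[-3.2,-12.2,0,0,0,-18],[-3.2,-12.2,0,0,0,-18],[-3.2,-12.2,0,0,0,-18],[-3.2,-12.2,0,0,0,-18],[-3.2,-12.2,0,0,0,-18],[-3.2,-12.2,0,0,0,-18],[-3.2,-12.2,0,0,0,-18]]]' 0
python3 -m creep '[[[0,0,0,8.3,-4.8,0],[0,0,0,8.3,-4.8,0],[0,0,0,8.3,-4.8,0],[0,0,0,8.3,-4.8,0],[0,0,0,8.3,-4.8,0],[0,0,0,8.3,-4.8,0],[0,0,0,8.3,-4.8,0],[0,0,0,8.3,-4.8,0],[0,0,0,8.3,-4.8,0],[0,0,0,8.3,-4.8,0]]]'
python3 -c "
from rig import ctrl
from scipy.spatial.transform import Rotation as R
s=ctrl.sense();q=s['ee_rot'];M=R.from_quat([*q[1:],q[0]]).as_matrix();print(s['joints'],M[:,2],M[:,1],s['eef_pos']+73*M[:,2])"
```

```text
time_s: 14.1
eef_pos: [417.9, -515.6, 299.5]
ee_rot: [-0.001, 0.867, 0.498, 0.0]
force: [-0.0, 0.4, 0.5]
grip_width: 0.003
grip_force: 0.0
time_s: 14.93
eef_pos: [418.5, -515.2, 301.3]
ee_rot: [-0.203, 0.792, 0.456, 0.351]
force: [0.1, -0.1, 0.9]
grip_width: -0.002
grip_force: 0.0
[-1.2258616   0.82221919  0.84210247  0.67008845  1.99663974 -0.58136212] [ 0.37066566  0.6410356  -0.67207167] [ 0.86528626 -0.50127724 -0.00089969] [ 445.5506442  -468.40853004  252.21358761]
```

```bash
python3 -m creep '[[[0,0,-1.5,0,0,0],[0,0,-3,0,0,0],[0,0,-4.5,0,0,0],[0,0,-6,0,0,0],[0,0,-7.04,0,0,0],[0,0,-7.04,0,0,0],[0,0,-7.04,0,0,0],[0,0,-7.04,0,0,0]]]'
python3 -m creep '[[[0.4,0.66,0,0,0,0],[0.8,1.33,0,0,0,0],[1.2,2,0,0,0,0],[1.6,2.7,0,0,0,0],[1.96,3.32,0,0,0,0],[1.96,3.32,0,0,0,0],[1.96,3.32,0,0,0,0]]]'
python3 -c "
from rig import ctrl
from scipy.spatial.transform import Rotation as R
s=ctrl.sense();q=s['ee_rot'];M=R.from_quat([*q[1:],q[0]]).as_matrix();print(s['joints'],s['eef_pos']+73*M[:,2])"
```

```text
time_s: 15.6
eef_pos: [418.8, -516.0, 127.9]
ee_rot: [-0.202, 0.792, 0.457, 0.351]
force: [-0.9, -1.2, 0.9]
grip_width: -0.004
grip_force: 0.0
time_s: 16.18
eef_pos: [467.8, -432.6, 127.6]
ee_rot: [-0.202, 0.792, 0.457, 0.351]
force: [0.4, 0.2, -0.1]
grip_width: 0.0
grip_force: 0.0
[-1.11379197  0.89030308  1.18743975  0.66462154  1.6036832  -0.757927  ] [ 494.98849432 -385.87380771   78.57717674]
```

```bash
python3 -m creep '[[[0,0,-0.2,0,0,0],[0,0,-0.4,0,0,0],[0,0,-0.5,0,0,0],[0,0,-0.6,0,0,0],[0,0,-0.7,0,0,0],[0,0,-0.8,0,0,0],[0,0,-0.8,0,0,0]]]'
python3 -m creep '[[[0,0,-0.1,0,0,0],[0,0,-0.2,0,0,0],[0,0,-0.3,0,0,0],[0,0,-0.4,0,0,0],[0,0,-0.4,0,0,0]]]'
```

```text
time_s: 16.77
eef_pos: [466.4, -433.9, 105.2]
ee_rot: [-0.202, 0.793, 0.455, 0.351]
force: [-4.2, -6.9, 4.7]
grip_width: 0.001
grip_force: 4.5
time_s: 17.18
eef_pos: [466.1, -434.5, 95.9]
ee_rot: [-0.202, 0.793, 0.455, 0.351]
force: [-7.8, -8.1, 8.6]
grip_width: 0.003
grip_force: 6.8
```

```bash
python3 -m creep '[[[-0.03,-0.05,-0.05,0,0,0],[-0.06,-0.1,-0.1,0,0,0],[-0.1,-0.17,-0.1,0,0,0],[-0.1,-0.17,-0.1,0,0,0]]]'
```

```text
time_s: 17.52
eef_pos: [464.4, -437.4, 93.1]
ee_rot: [-0.203, 0.792, 0.456, 0.352]
force: [-0.9, -1.1, 4.8]
grip_width: -0.001
grip_force: 2.7
```

```bash
python3 -m creep '[[[0,0,-0.1,0,0,0],[0,0,-0.2,0,0,0],[0,0,-0.3,0,0,0],[0,0,-0.3,0,0,0]]]'
python3 -m creep '[[[0,0,-0.1,0,0,0],[0,0,-0.2,0,0,0],[0,0,-0.3,0,0,0],[0,0,-0.3,0,0,0]]]'
```

```text
time_s: 17.85
eef_pos: [464.3, -437.7, 86.1]
ee_rot: [-0.203, 0.792, 0.456, 0.352]
force: [-4.1, -2.0, 8.9]
grip_width: -0.004
grip_force: 4.7
time_s: 18.18
eef_pos: [464.2, -437.9, 78.7]
ee_rot: [-0.203, 0.792, 0.456, 0.352]
force: [-3.5, -3.5, 9.7]
grip_width: 0.002
grip_force: 5.3
```

```bash
python3 -m creep '[[[0,0,-0.08,0,0,0],[0,0,-0.16,0,0,0],[0,0,-0.16,0,0,0]]]'
python3 -m creep '[[[0,0,-0.08,0,0,0],[0,0,-0.16,0,0,0],[0,0,-0.16,0,0,0]]]'
```

```text
time_s: 18.43
eef_pos: [464.3, -438.2, 77.3]
ee_rot: [-0.203, 0.791, 0.456, 0.353]
force: [-9.0, -2.0, 25.4]
grip_width: 0.0
grip_force: 10.8
time_s: 18.68
eef_pos: [464.4, -438.7, 76.1]
ee_rot: [-0.202, 0.79, 0.457, 0.354]
force: [-13.9, -3.6, 38.1]
grip_width: 0.001
grip_force: 16.1
```

```bash
python3 -m creep '[[[0,0,0,0,0,0],[0,0,0.3,0,0,0],[0,0,0.6,0,0,0],[0,0,0.9,0,0,0],[0,0,1.2,0,0,0],[0,0,1.5,0,0,0],[0,0,1.8,0,0,0],[0,0,2.1,0,0,0],[0,0,2.1,0,0,0],[0,0,2.1,0,0,0]]]'
python3 -m creep '[[[-0.4,-0.66,0,0,0,0],[-0.8,-1.33,0,0,0,0],[-1.2,-2,0,0,0,0],[-1.8,-3,0,0,0,0],[-1.8,-3,0,0,0,0],[-1.8,-3,1,0,0,0],[-1.8,-3,2,0,0,0],[-1.8,-3,3.5,0,0,0],[-1.8,-3,5,0,0,0],[-1.8,-3,6.5,0,0,0],[-1.8,-3,7,0,0,0],[-1.8,-3,7,0,0,0]]]'
```

```text
time_s: 19.52
eef_pos: [464.6, -436.5, 122.0]
ee_rot: [-0.204, 0.792, 0.456, 0.352]
force: [0.5, 0.7, -0.3]
grip_width: -0.002
grip_force: 0.0
time_s: 20.52
eef_pos: [420.0, -511.7, 300.5]
ee_rot: [-0.201, 0.792, 0.457, 0.351]
force: [-0.8, -0.5, -0.7]
grip_width: 0.003
grip_force: 0.0
```

```bash
python3 -m creep '[[[-8,0,0.5,-8.3,4.8,0],[-8,0,0.5,-8.3,4.8,0],[-8,0,0.5,-8.3,4.8,0],[-8,0,0.5,-8.3,4.8,0],[-8,0,0.5,-8.3,4.8,0],[-8,0,0.5,-8.3,4.8,0],[-8,0,0.5,-8.3,4.8,0],[-8,0,0.5,-8.3,4.8,0],[-8,0,0.5,-8.3,4.8,0],[-8,0,0.5,-8.3,4.8,0]]]'
python3 - <<'E'
from rig import ctrl
import pickle
for n in ["side","scene"]: pickle.dump(ctrl.capture(n),open(f"pics/{n}8.pkl","wb"))
E
python3 -m creep '[[[6,6,1,0,0,-6],[6,6,1,0,0,-6],[6,6,1,0,0,-6],[6,6,1,0,0,-6],[6,6,1,0,0,-6],[8,12,1,0,0,-12],[8,12,1,0,0,-12],[8,12,1,0,0,-12],[8,12,1,0,0,-12],[8,12,1,0,0,-12],[8,12,1,0,0,-12],[8,12,1,0,0,-12]]]'
python3 - <<'E'
from rig import ctrl
import cv2,pickle,numpy as np
from h import *
c=ctrl.capture("wrist");pickle.dump(c,open("pics/wrist8.pkl","wb"))
L=lambda n:cv2.cvtColor(pickle.load(open(f"pics/{n}.pkl","rb"))["image"],cv2.COLOR_RGB2BGR)
f=lambda i,w,h:cv2.resize(i,(w,h),interpolation=cv2.INTER_CUBIC)
A=f(L("side8")[145:235,245:365],400,300);B=f(L("scene8")[215:290,280:380],400,300);W=f(L("wrist8"),400,300)
S=f(L("side8")[150:195,260:320],400,300)
cv2.imwrite("pics/m8.png",cv2.convertScaleAbs(np.vstack([np.hstack([A,B]),np.hstack([W,S])]),alpha=1.3))
s=ctrl.sense();print(s["eef_pos"],s["force"])
E
```

```text
time_s: 21.35
eef_pos: [219.8, -511.7, 308.5]
ee_rot: [-0.002, 0.867, 0.499, 0.001]
force: [-0.5, -0.6, -0.9]
grip_width: -0.004
grip_force: 0.0
time_s: 22.45
eef_pos: [420.0, -211.3, 334.4]
ee_rot: [-0.0, 1.0, -0.0, -0.0]
force: [-0.2, 0.8, -0.8]
grip_width: 0.002
grip_force: 0.0
[ 419.71574387 -212.13755528  334.35450054] [ 0.75898613  0.3382897  -0.00750857]
```

View pics/m8.png

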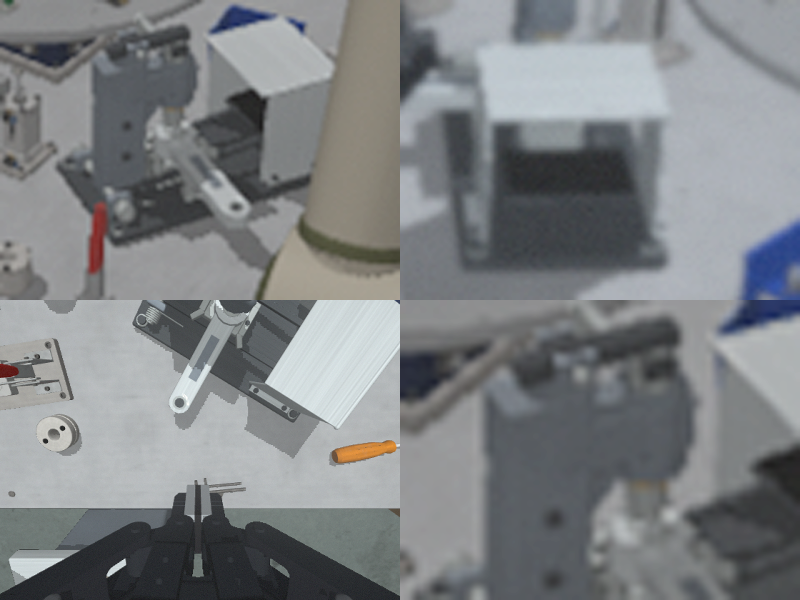

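The last views show the arm seated square in the nest with its eye at wrist-panel (180,403), the boss under the raised ram, the treadle back up, and the pucks, clamp and driver in place.

```bash
python3 - <<'E'
from h import *
from rig import ctrl
c=pickle.load(open("pics/wrist8.pkl","rb"));e=ray(c,180*1.4,103*1.4,58);print(e)
if np.hypot(e[0]-455.6,e[1]+186.4)<6: print(ctrl.finish_job())
E
```

```text
[ 455.25173237 -188.08419187   58.        ]
the job is handed in; nothing more can be done
None
```

I seated the pivot arm flat in the nest and released it. I then pressed the treadle to its hard stop (the push rose to 38 N), let it come back up, and handed the job in at about 22.5 s; the cameras could not see the bush, so that it is flush is inferred from the treadle's full travel.

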